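Hold the gas-flush line open with the fitting that suits its bayonet socket

TASK

Purge the gas-flush line before packing starts: of the three plug-in fittings standing on the table take the one whose stem and cross pin suit the bayonet socket of the purge unit, and leave the other two standing where they are. Put it in with its pins in the two slots, push it fully down against the spring, then turn it clockwise (seen from above) about a quarter turn to its stop. The line stays open only while it is held, so finish still gripping the fitting, pressed fully down and turned to its stop; do not disturb the other things on the table.

Things in the scene. Friction and masses are not known exactly. Their poses are not given: they have to be found in the camera images.
- purge_unit: Fixed purge unit: flat steel box 125 x 105 mm, top at 30 mm, carrying an upright round aluminium socket 68 mm across, top face 72 mm above the table. Origin on the table under the socket's axis, z up. Its mouth is a hole 32.6 mm across with two slots 12 mm wide, along the unit's own +x and -x, reaching 24 mm from the axis; the flange round it is 5 mm thick. The box's sides lie at 45 degrees to the slots.
- socket_mouth (a point): Centre of the socket's mouth, on the top face of the socket (72 mm above the table).
- plunger (a joint): How far the socket's sprung floor is pushed down, m: 0 at rest (floor 21 mm below the socket's top face), 0.009 fully down (30 mm below it). It resists with 3 N at first, 8 N fully down, and springs back up. The pins of the suitable fitting are clear of the slots, and can turn under the flange, once it is past 0.004; before that the slots block turning.
- rotor (a joint): Clockwise turn, seen from above, of the sprung rotor in the socket, rad: 0 at rest (its prongs in line with the slots), 1.40 at its stop. Four prongs take the fitting's cross pin with 2 mm play on each side, so the fitting turns about 1.5 rad in all. The return spring (0.05 N m at the stop; up to 0.15 N m with friction) turns it back when let go.
- fitting_a: Metal plug-in fitting standing upright, loose, 0.16 kg. Origin at the centre of its underside, z up. Stem 23 mm thick, 0 to 34 mm high, foot chamfered; round cross pin 8 mm thick along its own x, centred at 16 mm height, 37 mm end to end; shoulder disc 29 mm across up to 40 mm; grip bar 34 mm long (x), 14 mm thick (y), from 40 to 70 mm height. The same after a half turn about z.
- fitting_b: The same kind of fitting with a stem 30 mm thick, a cross pin 44 mm end to end and a shoulder 36 mm across; its other sizes, origin and axes as fitting_a; mass 0.11 to 0.21 kg. This one suits the socket. Fully down in the socket, its underside is 42 mm above the table.
- fitting_c: The same kind of fitting with a stem 38 mm thick, a cross pin 52 mm end to end and a shoulder 44 mm across; its other sizes, origin and axes as fitting_a.
- timer: Bystander: white pocket timer 70 x 66 x 21 mm lying on the table, origin at the centre of its underside.
- tape_roll: Bystander: roll of tape 103 mm in diameter, 25 mm high, lying flat, origin at the centre of its underside.
- cake_plain_09: Bystander: plain ring cake, 80 mm in diameter, 34 mm high, origin at the centre of its underside.
- cake_choc_06: Bystander: ring cake with dark chips, 80 mm in diameter, 33 mm high, origin at the centre of its underside.
Mind the look-alikes: they are no part of the job. Leave any red look-alike of the fitting_b alone.

How it is judged:
By the outcome, as a careful person would: the job done as asked, in the order asked, and still so for the second after the job is handed in, while the arm keeps its last pose, push and grip.
It also fails if it takes over 51 s, if anything falls off the work surface, if the arm or the gripper's body presses on something with over 40 N, if the wrist force passes 120 N, or if a joint passes its speed limit or range.

ROBOT

A 7-joint arm with a two-finger parallel gripper is mounted at the origin on a cart in front of the work surface, level with it; the furniture and walls round the work are solid. World frame = base frame: x ahead of the robot, y to its left, z up, the work surface at z = 0. Lengths are in mm, angles in degrees, forces in N, time in s.
With the tool pointing down it reaches from about 425 to 1025 mm from the base axis. Payload 9.4 kg.
Tool frame: the origin (TCP) lies at the very end of the fingers, on their centre line; the grasp point (between the pads) lies 19 mm behind it; z points along the fingers, x is the direction in which the jaws open and shut, and the axes are right-handed (so a half turn about z gives the same grasp; the last joint's range is limited). The gripper opens to 93 mm and grips with 3 to 60 N. Pads are 15 mm wide; open, the fingers measure 128 mm over their backs; the gripper's body (75 mm by 188 mm) begins 65 mm behind the grasp point.
Start: joints at [62.813, 34.337, -0.143, 91.639, 0.103, 54.024, -4.572], TCP at [280.849, -668.392, 218.618] pointing down, gripper open.
Joint ranges: [-147.43, 147.43], [-19.82, 112.94], [-74.19, 73.91], [6.32, 146.72], [-59.91, 239.91], [6.04, 106.73], [-150.56, 150.56]. Speed limits (degrees/s): [127.2, 127.2, 172.46, 172.46, 180, 180, 180].

INTERFACE

Orientations are given as a 3x3 rotation matrix whose columns are the frame's x, y, z axes.
In Python, from bench import ctrl, cams, ticket gives the robot as it stands. The module is installed in compiled form; this text tells all that it offers.
- The arm moves only by the tool drive_tool, never from a script. Its argument "steps" is a list of rows, each an object of numbers: "x", "y", "z": the shift along the tool's x, y, z in mm; "wx", "wy", "wz": the turn, a rotation vector about the tool's x, y, z in rad; "grip": the closure in counts, from 0 (fully open) to 255 (shut). In form: [{"x": .., "y": .., "z": .., "wx": .., "wy": .., "wz": .., "grip": ..}, ...]. A call has exactly 5 rows; each row is the pose to reach, as a shift and turn from the pose commanded when the call began, along the tool's axes at that moment; what a row does not reach only later rows make up. A row lasts 1/8 s, in which the tool goes at most 62.5 mm and 10.7 degrees, less where a joint would pass 70% of its speed; a pose out of reach is approached as far as the arm can. A call with a gripper value outside its range is refused whole. The fingers move at their own pace and stop on an object; the grip force is fixed at half the most. Time passes only in rows, so rows that repeat a pose let the fingers close, or fill a call up. It gives the time, the measured TCP pose, the force and the opening at its end, in the units of the state.
- ctrl.observe(): the state, without advancing time (a new reading comes with each control period).
- cams.camera(name): name is "scene" or "top"; returns a dict with "frame" (384x512x3 uint8, red, green, blue), "range_z" (384x512 float32, mm along the optical axis (not along the pixel's ray), 0 where there is no reading), "camera_matrix" (3x3 intrinsics, pixels), "R" (3x3) and "t" (3): a world point X has camera coordinates R X + t. Camera axes: x right, y down, z forward; pixel columns grow to the right and rows downward; lengths in mm; the calibration is good to about 2 mm. A picture is of the moment at which its call begins.
- ticket.job_done(): hands the job in, once; it reports no verdict.
The state is a dict: "t": time; "joint_positions": joint angles; "qvel": joint speeds; "joint_efforts": joint torques, N m; "eef_pos": TCP position; "tcp_rot": TCP orientation; "contact_force": force on the tool from outside, world axes, zero at the start; "ft_torque": the same for the moment, N m; "gripper_width": opening from 0.0 (shut) to 1.0 (fully open).
Only numpy, scipy, OpenCV 4.12 (cv2) and the standard library are available. Lean on these libraries where they do the work, as an engineer would, in place of code of your own. Each camera call takes 0.05 s, during which the arm holds its last target.

## Working session

There is one attempt and no reset: what is moved stays moved. The work goes in short steps, Python scripts to look and compute and a tool call to move; the robot and the scene stay as the last step left them, time stands still between calls to the robot, and variables do not carry over. Pictures are saved under pics/ and viewed, and the job is handed in when it is done.

Besides the shell and the picture viewer there is one more tool, called as name(argument=value, ...), one argument or row to a line, values as JSON. drive_tool: Moves the arm, as the interface text tells. Its arguments: {"type":"object","properties":{"steps":{"type":"array","items":{"type":"object","properties":{"x":{"type":"number"},"y":{"type":"number"},"z":{"type":"number"},"wx":{"type":"number"},"wy":{"type":"number"},"wz":{"type":"number"},"grip":{"type":"number"}}}}},"required":["steps"]}

```bash
mkdir -p pics; python3 - <<'E'
from bench import ctrl,cams
import cv2,numpy as np,pickle
s=ctrl.observe();print(s['t'],s['eef_pos'],s['tcp_rot'],s['contact_force'],s['gripper_width'])
d={}
for n in('scene','top'):
    c=cams.camera(n);d[n]=c;cv2.imwrite(f'pics/{n}0.png',c['frame'][:,:,::-1]);print(n,c['camera_matrix'],c['R'],c['t'])
pickle.dump(d,open('c0.pkl','wb'))
E
```

```text
0.0 [ 280.62342851 -667.97752256  217.77382972] [[ 3.87346315e-01 -9.21934017e-01 -7.07577417e-04]
 [-9.21933034e-01 -3.87346940e-01  1.35254184e-03]
 [-1.52103228e-03  1.28436898e-04 -9.99998835e-01]] [-0.1229691  -0.54732619 -0.39089144] 1.001297457527165
scene [[393.86980692   0.         252.53489536]
 [  0.         393.86980692 198.726102  ]
 [  0.           0.           1.        ]] [[-0.816127   -0.5778713   0.00121872]
 [-0.23166499  0.32524666 -0.91681293]
 [ 0.52940349 -0.74851811 -0.39931513]] [237.8689337  367.4853011  343.55285163]
top [[419.25363408   0.         258.05813091]
 [  0.         419.25363408 198.10629101]
 [  0.           0.           1.        ]] [[-0.01176282 -0.99978296 -0.01719477]
 [-0.99744832  0.01294284 -0.07020918]
 [ 0.07041649  0.01632504 -0.99738408]] [-395.52518068  579.82187637 1206.44057747]
```

View pics/scene0.png

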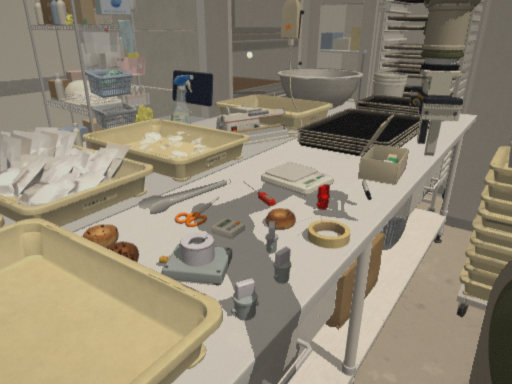

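View pics/top0.png

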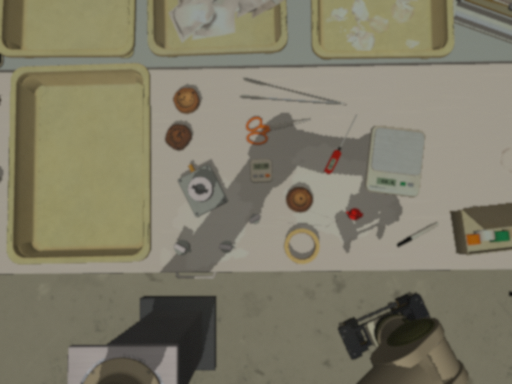

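```bash
cat > h.py <<'E'
import numpy as np,cv2,pickle
def cloud(c):
    K=c['camera_matrix'];z=c['range_z'];v,u=np.mgrid[:384,:512]
    P=np.stack([(u-K[0,2])/K[0,0]*z,(v-K[1,2])/K[1,1]*z,z],-1)
    W=(P-c['t'])@c['R']; W[z==0]=np.nan
    return W
def proj(c,X):
    p=np.asarray(X)@c['R'].T+c['t']; q=p@c['camera_matrix'].T; return q[...,:2]/q[...,2:]
E
python3 - <<'E'
from h import *
d=pickle.load(open('c0.pkl','rb'))
t,s=d['top'],d['scene']
cv2.imwrite('pics/t1.png',cv2.resize(t['frame'][150:280,150:330,::-1],None,fx=4.4,fy=4.4,interpolation=cv2.INTER_CUBIC))
cv2.imwrite('pics/s1.png',cv2.resize(s['frame'][210:330,150:310,::-1],None,fx=4.9,fy=4.9,interpolation=cv2.INTER_CUBIC))
W=cloud(t)
for n,(u,v) in dict(f1=(182,248),f2=(227,245),f3=(254,215),unit=(200,187),red=(355,214)).items():
    w=W[v-16:v+17,u-16:u+17]
    print(n,W[v,u])
    k=w[...,2]>15
    print(' n',k.sum(),np.nanmean(w[k],0),np.nanmin(w[k],0),np.nanmax(w[k],0))
W=cloud(s)
for n,(u,v) in dict(f1=(245,298),f2=(282,265),f3=(271,237),unit=(198,248)).items():
    w=W[v-30:v+30,u-20:u+20]
    k=(w[...,2]>50)&(w[...,2]<85)
    print(n,k.sum(),np.nanmean(w[k],0),np.nanmin(w[k],0),np.nanmax(w[k],0))
E
```

```text
f1 [ 435.04839442 -190.86590463   70.85310749]
 n 198 [ 435.72276401 -186.79459247   49.5657651 ] [ 413.56702505 -207.71082946   15.79961161] [ 456.38317734 -162.54400813   74.37859661]
f2 [ 441.84262323 -315.7159633    68.2975301 ]
 n 131 [ 436.92096375 -313.27255293   54.82187413] [ 420.71955896 -331.24427525   15.71771185] [ 452.14473673 -296.18446954   75.89793672]
f3 [ 525.06400439 -390.87920073   39.73006033]
 n 90 [ 514.04542959 -393.50022152   60.26852484] [ 502.0146648  -408.33091626   22.70797595] [ 527.91634673 -377.51392329   76.74374647]
unit [ 606.39530891 -238.11029537   50.49768381]
 n 1022 [ 606.32379061 -239.09124486   47.09210233] [ 561.40261335 -281.98618942   18.35988045] [ 656.83410025 -187.48312661   77.7023597 ]
red [ 523.36148986 -671.0063354    73.88192005]
 n 145 [ 523.51274107 -675.17108983   53.07650159] [ 507.22100147 -696.22811939   16.50993047] [ 541.67666068 -656.23835265   74.90260996]
f1 280 [ 433.27918076 -176.03544803   63.46219412] [ 422.3437362  -193.99369162   50.06436946] [ 447.62071937 -161.80070815   72.67152227]
f2 197 [ 436.93409005 -304.98815495   62.97938163] [ 427.18981439 -378.96014585   50.05739392] [ 512.39567619 -289.00524833   72.71852044]
f3 279 [ 458.48378478 -327.49845462   64.0637195 ] [ 427.18981439 -403.54314496   50.05739392] [ 525.30749305 -289.00524833   72.82400231]
unit 744 [ 593.4997999  -230.69986176   66.61466076] [ 564.87177787 -269.88481805   50.01656688] [ 632.59845185 -202.06268888   75.54324848]
```

View pics/t1.png

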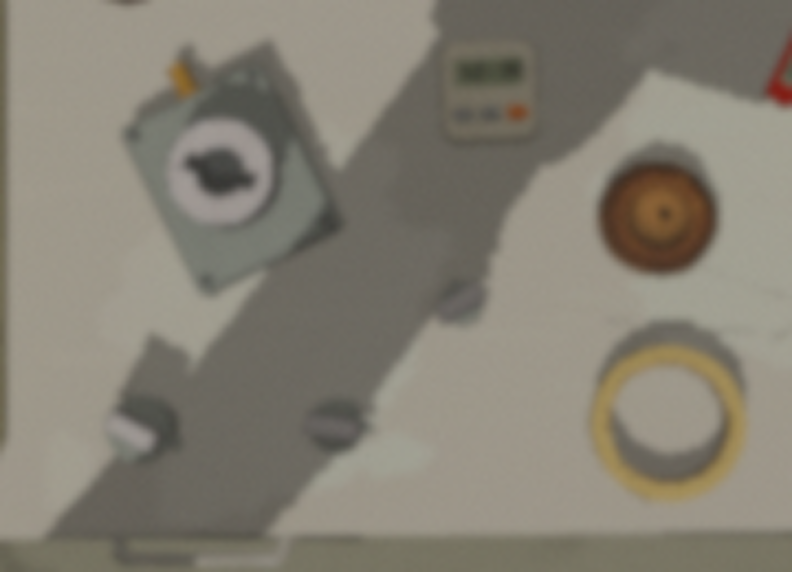

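View pics/s1.png

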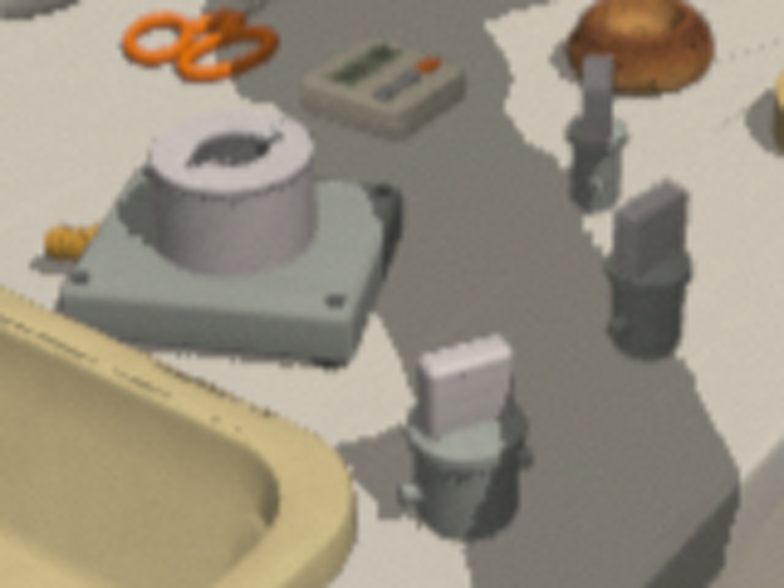

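Candidates for the fitting in the top view:
- (182,248): largest, 44 mm shoulder, so fitting_c.
- (227,245): middle, about 36 mm.
- (254,215): smallest, about 29 mm, so fitting_a.
- (355,214): red look-alike, to be left alone.

I choose the middle one at top (227,245), scene (282,265). In the crop its shoulder and stem are visibly between the other two. Next I'll fit poses by rendering the depth model.

```bash
cat > fit.py <<'E'
from h import *
from scipy.optimize import minimize
def cyl(p,r,z0,z1):
    a=np.hypot(p[...,0],p[...,1])-r; b=np.abs(p[...,2]-(z0+z1)/2)-(z1-z0)/2
    return np.minimum(np.maximum(a,b),0)+np.hypot(np.maximum(a,0),np.maximum(b,0))
def box(p,c,h):
    q=np.abs(p-np.array(c))-np.array(h)
    return np.linalg.norm(np.maximum(q,0),axis=-1)+np.minimum(q.max(-1),0)
def fitting(D,L,S):
    def f(p):
        q=np.stack([p[...,1],p[...,2]-16,p[...,0]],-1)
        return np.minimum.reduce([cyl(p,D/2,0,34),cyl(q,4,-L/2,L/2),cyl(p,S/2,34,40),box(p,(0,0,55),(17,7,15))])
    return f
FB=fitting(30,44,36);FA=fitting(23,37,29);FC=fitting(38,52,44)
def unit(p):
    s=np.sqrt(.5); q=np.stack([s*(p[...,0]+p[...,1]),s*(p[...,1]-p[...,0]),p[...,2]],-1)
    bx=np.abs(q[...,2]-15)-15   # flat slab, large enough in the window
    ho=np.minimum(cyl(p,16.3,51,90),box(p,(0,0,80),(24,6,13)))
    return np.minimum(bx,np.maximum(cyl(p,34,0,72),-ho))
def render(c,sdf,X,win,ss=2,table=True,z=0):
    u0,u1,v0,v1=win;K=c['camera_matrix']
    o=(np.arange(ss)+.5)/ss-.5
    u=(np.arange(u0,u1)[:,None]+o).ravel(); v=(np.arange(v0,v1)[:,None]+o).ravel()
    U,V=np.meshgrid(u,v)
    d=np.stack([(U-K[0,2])/K[0,0],(V-K[1,2])/K[1,1],np.ones_like(U)],-1)
    n=np.linalg.norm(d,axis=-1);d=d@c['R'];C=-c['R'].T@c['t']
    cs,sn=np.cos(X[2]),np.sin(X[2]);Rz=np.array([[cs,-sn,0],[sn,cs,0],[0,0,1]])
    o0=(C-np.array([X[0],X[1],X[3] if len(X)>3 else z]))@Rz; dd=d@Rz
    # start at local z=95
    t=(95-o0[2])/dd[...,2]
    for _ in range(45):
        p=o0+dd*t[...,None]; s=sdf(p)
        if table: s=np.minimum(s,p[...,2]+(X[3] if len(X)>3 else z))
        t=t+np.clip(s,-1,None)/n
    return t.reshape(v1-v0,ss,u1-u0,ss)
def fit(c,sdf,X0,win,clip=20,mask=None,**k):
    u0,u1,v0,v1=win; obs=c['range_z'][v0:v1,u0:u1]
    ok=obs>0
    if mask is not None: ok&=mask[v0:v1,u0:u1]
    def cost(X):
        t=render(c,sdf,X,win,**k)
        e=np.minimum(np.abs(t-obs[:,None,:,None]),clip).mean((1,3))
        return e[ok].mean()
    best=None
    sim=np.array([X0]+[np.array(X0)+dd for dd in np.diag([5,5,.3]+[3]*(len(X0)-3))])
    r=minimize(cost,X0,method='Nelder-Mead',options=dict(initial_simplex=sim,xatol=.02,fatol=1e-4,maxiter=160))
    return r.x,r.fun
E
cat > run1.py <<'E'
from fit import *
d=pickle.load(open('c0.pkl','rb'))
t,s=d['top'],d['scene']
def tw(c,x,y,r=26,zz=35):
    u,v=proj(c,(x,y,zz)).astype(int); return (u-r,u+r,v-r,v+r)
for n,c in d.items():
    r=17 if n=='top' else 26
    for nm,sdf,x,y in(('b',FB,437,-312),('a',FA,515,-393),('c',FC,435,-187)):
        res=[fit(c,sdf,[x,y,yaw,0.],tw(c,x,y,r)) for yaw in (0,.8,1.6,2.4)]
        X,f=min(res,key=lambda q:q[1]);print(n,nm,X[:2].round(2),np.degrees(X[2])%180,X[3].round(2),round(f,3))
    W=cloud(c);m=np.hypot(W[...,0]-604,W[...,1]+238)<45; m&=W[...,2]>22
    rr=22 if n=='top' else 34
    res=[fit(c,unit,[604,-238,yaw,0.],tw(c,604,-238,rr,50),mask=m,table=False) for yaw in (0,.8,1.6,2.4)]
    X,f=min(res,key=lambda q:q[1]);print(n,'unit',X[:2].round(2),np.degrees(X[2])%180,X[3].round(2),round(f,3),sorted(q[1] for q in res))
E
time python3 run1.py
```

```text
Still running in the background as job /tmp/bash_jobs.1000/1171c26b2ab8 (pid 546). You'll get a notice when it ends.
```

```bash
sleep 240; cat /tmp/bash_jobs.1000/1171c26b2ab8/stdout; nproc
```

```text
4
```

```bash
kill -- -$(cat /tmp/bash_jobs.1000/1171c26b2ab8/pid); cat > tt.py <<'E'
from fit import *
import time
d=pickle.load(open('c0.pkl','rb'));c=d['top']
a=time.time();render(c,FB,[437,-312,0,0.],(210,244,230,264));print(time.time()-a)
a=time.time();render(c,FB,[437,-312,0,0.],(210,244,230,264),ss=1);print(time.time()-a)
E
OMP_NUM_THREADS=1 python3 tt.py; python3 tt.py
```

```text
0.08499598503112793
0.02230358123779297
0.08595848083496094
0.030520915985107422
```

```bash
cat > run1.py <<'E'
from fit import *
from multiprocessing import Pool
d=pickle.load(open('c0.pkl','rb'))
def tw(c,x,y,r=26,zz=35):
    u,v=proj(c,(x,y,zz)).astype(int); return (u-r,u+r,v-r,v+r)
def job(a):
    n,nm=a;c=d[n]
    if nm=='b':
        x,y=437,-310;w=tw(c,x,y,17 if n=='top' else 26);sdf=FB;m=None;k={}
    else:
        x,y=604,-238;W=cloud(c);m=(np.hypot(W[...,0]-x,W[...,1]-y)<45)&(W[...,2]>22)
        w=tw(c,x,y,17 if n=='top' else 26,55);sdf=unit;k=dict(table=False)
    obs=c['range_z'][w[2]:w[3],w[0]:w[1]]
    mm=np.ones_like(obs,bool) if m is None else m[w[2]:w[3],w[0]:w[1]]
    def cost(y2):
        e=np.minimum(abs(render(c,sdf,[x,y,y2,0.],w,ss=1,**k)[:,0,:,0]-obs),20);return e[mm].mean()
    ys=np.arange(0,np.pi,.2);cs=[cost(q) for q in ys];y0=ys[np.argmin(cs)]
    X,f=fit(c,sdf,[x,y,y0,0.],w,mask=m,**k)
    return n,nm,X[:2].round(2),np.degrees(X[2])%180,X[3].round(2),round(f,3),np.round(cs,2)
with Pool(4) as p:
    for r in p.imap(job,[(n,q) for n in d for q in 'bu']): print(*r,flush=True)
E
time OMP_NUM_THREADS=1 python3 run1.py
```

```text
scene b [ 437.21 -308.47] 84.56961831906551 0.73 3.626 [5.04 4.97 4.83 4.68 4.61 4.48 4.18 3.91 4.01 4.28 4.6  4.79 4.88 4.96
 5.   4.98]
scene u [ 600.62 -238.02] 70.94983574297635 1.5 2.005 [4.27 4.23 4.22 4.22 4.2  4.16 4.13 4.19 4.25 4.3  4.35 4.39 4.37 4.35
 4.32 4.29]
top b [ 435.88 -311.47] 82.31831475844717 0.52 2.286 [3.6  3.56 3.4  3.24 3.06 2.91 2.66 2.47 2.62 2.85 3.07 3.28 3.41 3.5
 3.61 3.67]
top u [ 599.3  -240.92] 73.7450305079324 0.19 3.077 [6.17 6.16 6.17 6.16 6.14 6.12 6.12 6.12 6.2  6.21 6.25 6.24 6.23 6.24
 6.23 6.18]
real	0m39.505s
user	1m20.899s
sys	0m5.877s
```

```bash
cat > mv.py <<'E'
from h import *
from scipy.spatial.transform import Rotation as Ro
def shift(p0,a0,p1,a1):
    # tool pointing straight down, jaw azimuth a (deg); returns tool shift and wz
    a=np.radians(a0);x=np.array([np.cos(a),np.sin(a),0]);z=np.array([0,0,-1.]);y=np.cross(z,x)
    d=np.array(p1,float)-p0
    return (np.array([d@x,d@y,d@z])).round(1), round(float(np.radians(a0-a1)),3)
E
python3 - <<'E'
from mv import *
from bench import ctrl
print(np.degrees(np.arctan2(-.921933,.387346)))
for i in range(3):
    s=ctrl.observe();print(s['eef_pos'])
print(shift([280.85,-668.39,218.62],-67.21,[436.5,-310,160],-6.5))
E
```

```text
-67.21050822304188
[ 280.65085181 -667.99092899  217.85103885]
[ 280.65085181 -667.99092899  217.85103885]
[ 280.65085181 -667.99092899  217.85103885]
(array([-270.1, -282.3,   58.6]), -1.06)
```

drive_tool(
  steps=[
    {"x": -36,"y": -38,"z": 0,"wz": -0.15,"grip": 100},
    {"x": -72,"y": -76,"z": 0,"wz": -0.3,"grip": 100},
    {"x": -108,"y": -114,"z": 0,"wz": -0.45,"grip": 100},
    {"x": -144,"y": -152,"z": 0,"wz": -0.6,"grip": 100},
    {"x": -180,"y": -190,"z": 0,"wz": -0.75,"grip": 100},
  ],
)

```text
$.steps[0]: bad value
```

drive_tool(
  steps=[
    {"x": -36,"y": -38,"z": 0,"wx": 0,"wy": 0,"wz": -0.15,"grip": 100},
    {"x": -72,"y": -76,"z": 0,"wx": 0,"wy": 0,"wz": -0.3,"grip": 100},
    {"x": -108,"y": -114,"z": 0,"wx": 0,"wy": 0,"wz": -0.45,"grip": 100},
    {"x": -144,"y": -152,"z": 0,"wx": 0,"wy": 0,"wz": -0.6,"grip": 100},
    {"x": -180,"y": -190,"z": 0,"wx": 0,"wy": 0,"wz": -0.75,"grip": 100},
  ],
)

```text
t: 0.72
eef_pos: [386.7, -427.2, 218.5]
tcp_rot: [[0.914, -0.406, -0.0], [-0.406, -0.914, 0.0], [-0.0, -0.0, -1.0]]
contact_force: [1.0, 0.4, 0.6]
gripper_width: 0.608
```

```bash
python3 -c "
from mv import *
print(shift([386.3,-428.9,218.6],-24.24,[436.5,-310,100],-6.5))"
```

```text
(array([  -3. , -129. ,  118.6]), -0.31)
```

drive_tool(
  steps=[
    {"x": -1,"y": -43,"z": 25,"wx": 0,"wy": 0,"wz": -0.15,"grip": 100},
    {"x": -2,"y": -86,"z": 60,"wx": 0,"wy": 0,"wz": -0.31,"grip": 100},
    {"x": -3,"y": -129,"z": 95,"wx": 0,"wy": 0,"wz": -0.31,"grip": 100},
    {"x": -3,"y": -129,"z": 118.6,"wx": 0,"wy": 0,"wz": -0.31,"grip": 100},
    {"x": -3,"y": -129,"z": 118.6,"wx": 0,"wy": 0,"wz": -0.31,"grip": 100},
  ],
)

```text
t: 1.35
eef_pos: [435.8, -309.0, 98.6]
tcp_rot: [[0.994, -0.111, -0.003], [-0.111, -0.994, 0.002], [-0.003, -0.001, -1.0]]
contact_force: [-0.1, -0.8, 0.5]
gripper_width: 0.606
```

```bash
python3 - <<'E'
from bench import ctrl,cams
import cv2,numpy as np,pickle
s=ctrl.observe();print(s['t'],s['eef_pos'],s['tcp_rot'][:,0],s['tcp_rot'][:,2],s['contact_force'],s['joint_positions'])
d={}
for n in('scene','top'):
    c=cams.camera(n);d[n]=c
pickle.dump(d,open('c1.pkl','wb'))
cv2.imwrite('pics/s2.png',cv2.resize(d['scene']['frame'][170:330,180:380,::-1],None,fx=3.7,fy=3.7,interpolation=cv2.INTER_CUBIC))
E
```

```text
1.35 [ 435.77790823 -309.01560385   98.5578599 ] [ 0.9937667  -0.11143182 -0.00326899] [-0.00309394  0.00174377 -0.99999369] [-0.1160453  -0.79146836  0.52863837] [ 39.40015978  32.04625863 -14.4472298  121.77128976  16.26519094
  28.17263449   6.23269692]
```

View pics/s2.png

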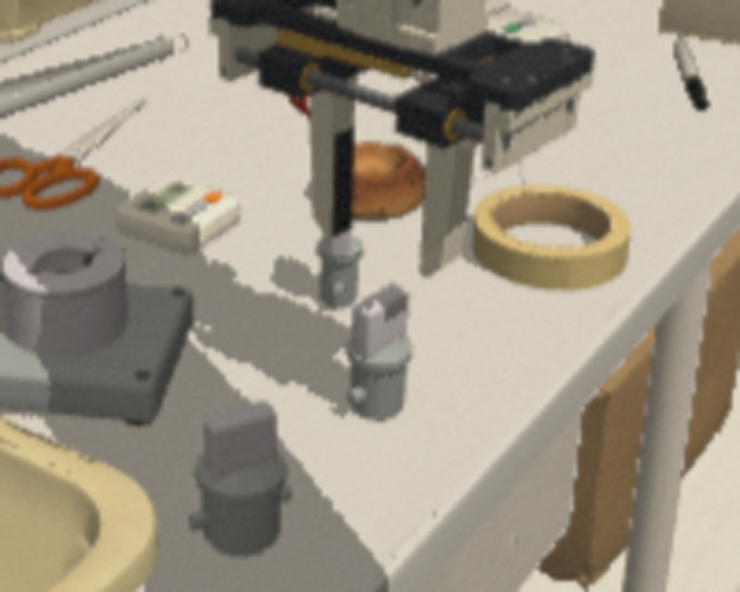

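The scene crop shows the fingers at (385,252) straddling the middle fitting's bar (385,300) just above it, and the neighbours are clear. Next I'll descend and close.

drive_tool(
  steps=[
    {"x": 0,"y": 0,"z": 20,"wx": 0,"wy": 0,"wz": 0,"grip": 100},
    {"x": 0,"y": 0,"z": 42,"wx": 0,"wy": 0,"wz": 0,"grip": 100},
    {"x": 0,"y": 0,"z": 55.5,"wx": 0,"wy": 0,"wz": 0,"grip": 100},
    {"x": 0,"y": 0,"z": 55.5,"wx": 0,"wy": 0,"wz": 0,"grip": 150},
    {"x": 0,"y": 0,"z": 55.5,"wx": 0,"wy": 0,"wz": 0,"grip": 200},
  ],
)

```text
t: 2.08
eef_pos: [436.8, -310.4, 45.2]
tcp_rot: [[0.994, -0.113, 0.001], [-0.113, -0.994, -0.001], [0.001, 0.0, -1.0]]
contact_force: [-0.2, -0.4, -0.4]
gripper_width: 0.442
```

drive_tool(
  steps=[
    {"x": 0,"y": 0,"z": 0,"wx": 0,"wy": 0,"wz": 0,"grip": 255},
    {"x": 0,"y": 0,"z": 0,"wx": 0,"wy": 0,"wz": 0,"grip": 255},
    {"x": 0,"y": 0,"z": 0,"wx": 0,"wy": 0,"wz": 0,"grip": 255},
    {"x": 0,"y": 0,"z": 0,"wx": 0,"wy": 0,"wz": 0,"grip": 255},
    {"x": 0,"y": 0,"z": 0,"wx": 0,"wy": 0,"wz": 0,"grip": 255},
  ],
)

```text
t: 2.7
eef_pos: [436.7, -310.1, 44.8]
tcp_rot: [[0.994, -0.113, 0.0], [-0.113, -0.994, -0.0], [0.0, 0.0, -1.0]]
contact_force: [-0.7, 1.2, 5.0]
gripper_width: 0.151
```

```bash
cat > run2.py <<'E'
from fit import *
from bench import ctrl,cams
d={n:cams.camera(n) for n in('scene','top')};pickle.dump(d,open('c2.pkl','wb'))
d0=pickle.load(open('c0.pkl','rb'))
cv2.imwrite('pics/s3.png',cv2.resize(d['scene']['frame'][210:310,230:350,::-1],None,fx=5,fy=5,interpolation=cv2.INTER_CUBIC))
c=d['scene'];u,v=proj(c,(437,-310,25)).astype(int);w=(u-24,u+24,v-14,v+26)
m=cloud(c)[...,2]<39
for q,k in((d0['scene'],cloud(d0['scene'])[...,2]<39),(c,m)):
    X,f=fit(q,FB,[437.,-309,1.46,.7],w,mask=k);print(X,np.degrees(X[2]),f)
s=ctrl.observe();print(s['eef_pos'],s['contact_force'],s['ft_torque'])
E
OMP_NUM_THREADS=2 python3 run2.py
```

```text
[ 437.41878503 -308.75632783    1.55691305    0.82413201] 89.2045468918331 2.5944236599680752
[ 438.25571477 -308.36669556    1.49473214    1.03430932] 85.64184303700489 2.5657138840652345
[ 436.62411475 -310.06896653   44.80063615] [-0.70267821  0.08033024  5.67428185] [ 0.02811467  0.05033876 -0.00660692]
```

View pics/s3.png

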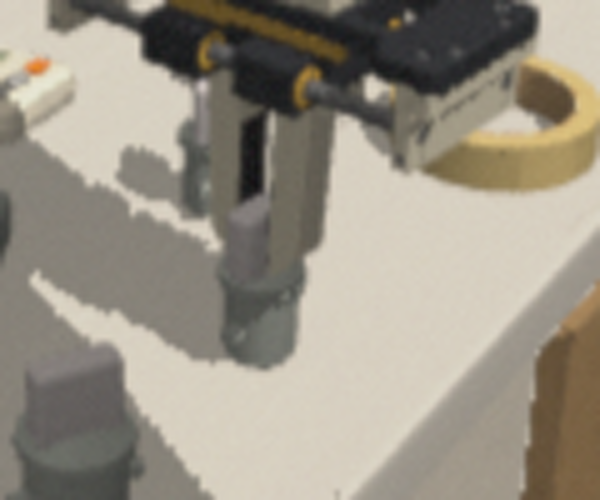

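The crop shows the middle fitting's bar held between both pads, upright at (260,290), with the neighbours untouched. Next I'll lift and carry it over the socket.

```bash
python3 -c "
from mv import *
print(shift([436.5,-310,44.5],-6.5,[599.1,-239.9,135],-17.6))"
```

```text
(array([153.6, -88.1, -90.5]), 0.194)
```

drive_tool(
  steps=[
    {"x": 0,"y": 0,"z": -20,"wx": 0,"wy": 0,"wz": 0,"grip": 255},
    {"x": 0,"y": 0,"z": -50,"wx": 0,"wy": 0,"wz": 0,"grip": 255},
    {"x": 0,"y": 0,"z": -90.5,"wx": 0,"wy": 0,"wz": 0,"grip": 255},
    {"x": 40,"y": -23,"z": -90.5,"wx": 0,"wy": 0,"wz": 0.05,"grip": 255},
    {"x": 80,"y": -46,"z": -90.5,"wx": 0,"wy": 0,"wz": 0.1,"grip": 255},
  ],
)

```text
t: 3.42
eef_pos: [521.8, -273.7, 135.6]
tcp_rot: [[0.977, -0.215, 0.001], [-0.215, -0.977, -0.001], [0.001, 0.0, -1.0]]
contact_force: [0.8, -0.4, -1.6]
gripper_width: 0.152
```

```bash
python3 -c "
from mv import *
a=np.radians(-6.5);x=np.array([np.cos(a),np.sin(a)]);y=np.array([x[1],-x[0]])
p=np.array([436.5,-310])+80*x-46*y;print(p)
print(shift([*p,135],-6.5-np.degrees(.1),[599.1,-239.9,135],-17.6))"
```

```text
[ 521.19309629 -273.35195174]
(array([ 69.1, -49.2,   0. ]), 0.094)
```

drive_tool(
  steps=[
    {"x": 25,"y": -18,"z": 0,"wx": 0,"wy": 0,"wz": 0.05,"grip": 255},
    {"x": 50,"y": -36,"z": 0,"wx": 0,"wy": 0,"wz": 0.094,"grip": 255},
    {"x": 69.1,"y": -49.2,"z": 0,"wx": 0,"wy": 0,"wz": 0.094,"grip": 255},
    {"x": 69.1,"y": -49.2,"z": 0,"wx": 0,"wy": 0,"wz": 0.094,"grip": 255},
    {"x": 69.1,"y": -49.2,"z": 0,"wx": 0,"wy": 0,"wz": 0.094,"grip": 255},
  ],
)

```text
t: 4.05
eef_pos: [597.8, -240.3, 134.5]
tcp_rot: [[0.953, -0.303, -0.002], [-0.303, -0.953, -0.0], [-0.002, 0.001, -1.0]]
contact_force: [-0.2, 0.1, -2.0]
gripper_width: 0.149
```

```bash
cat > run3.py <<'E'
from fit import *
from bench import ctrl,cams
d={n:cams.camera(n) for n in('scene','top')};pickle.dump(d,open('c3.pkl','wb'))
s=ctrl.observe();print(s['t'],s['eef_pos'],s['tcp_rot'][:,0],s['contact_force'],s['ft_torque'],s['joint_positions'])
c=d['scene'];W=cloud(c)
cv2.imwrite('pics/s4.png',cv2.resize(c['frame'][180:300,140:270,::-1],None,fx=4.9,fy=4.9,interpolation=cv2.INTER_CUBIC))
# held fitting: fixed z, scene frame
zc=s['eef_pos'][2]-44.8+1.0
def FBU(dx,dy,dz,psi):
    cs,sn=np.cos(psi),np.sin(psi)
    def f(p):
        q=p-np.array([dx,dy,dz]);q=np.stack([cs*q[...,0]+sn*q[...,1],-sn*q[...,0]+cs*q[...,1],q[...,2]],-1);return FB(q)
    return f
u,v=proj(c,(600,-238,zc+22)).astype(int);w=(u-24,u+24,v-18,v+20)
obs=c['range_z'][w[2]:w[3],w[0]:w[1]];ok=(obs>0)&(W[w[2]:w[3],w[0]:w[1],2]<zc+39)
def cost(X):
    t=render(c,FB,[X[0],X[1],X[2],zc],w,table=False)
    t=np.where(t>obs.max()+400,obs.max()+400,t)
    o=np.broadcast_to(obs[:,None,:,None],t.shape)
    hit_o=(o<np.median(obs[obs>0][obs[obs>0]<1e5])+0) 
    return np.minimum(abs(t-o),20).mean((1,3))[ok].mean()
sim=[[600.6,-238,1.25],[604,-238,1.25],[600.6,-234,1.25],[600.6,-238,1.45]]
# background: everything deeper than model counts fully unless model also misses
bg=~(np.hypot(W[...,0]-600.6,W[...,1]+238)<32)|(W[...,2]<zc-8); bg=bg[w[2]:w[3],w[0]:w[1]]
def cost2(X):
    t=render(c,FB,[X[0],X[1],X[2],zc],w,table=False)
    p=t<1150
    p=np.isfinite(t)&(np.abs(t-obs.reshape(obs.shape[0],1,obs.shape[1],1))<1e9)&(t<tmax)
    e=np.where(bg[:,None,:,None],np.where(p,20.,0.),np.where(p,np.minimum(abs(t-obs[:,None,:,None]),20),20.)).mean((1,3))
    return e[ok].mean()
ctr=proj(c,(600.6,-238,zc)); tmax=(np.array([600.6,-238,zc])@c['R'].T+c['t'])[2]+45
r=minimize(cost2,sim[0],method='Nelder-Mead',options=dict(initial_simplex=sim,xatol=.02,fatol=1e-4))
print(r.x,np.degrees(r.x[2]),r.fun,zc)
E
OMP_NUM_THREADS=2 python3 run3.py
```

```text
4.15 [ 597.80529535 -240.66457558  134.82624996] [ 0.95289142 -0.30330984 -0.00103927] [-0.04205192  0.05487937 -0.93836079] [-0.02476784 -0.04656526  0.02183467] [ 24.96563634  34.72690196 -12.29580982 106.22940968  10.87769875
  40.23684408 -11.19986956]
[ 599.47885046 -239.29499516    1.31450375] 75.3155167902474 0.5699415264831654 91.02624995977088
```

View pics/s4.png

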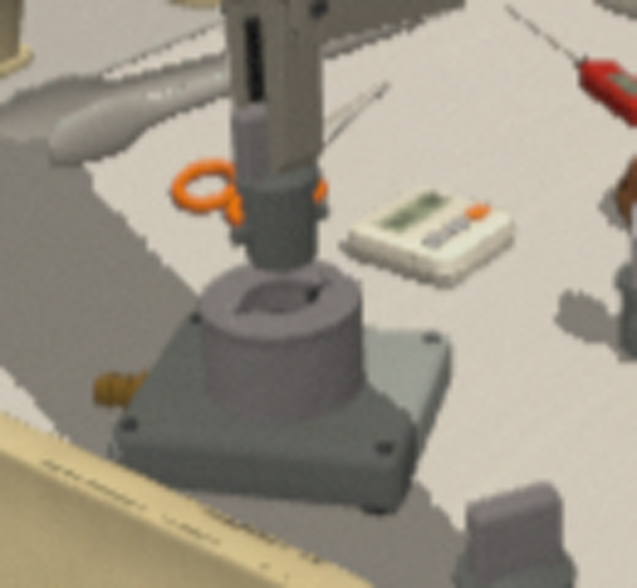

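Crop: the fitting hangs right over the socket mouth (280,295), with its pins (240,235)/(322,212) pointing along the slots. The fit says about 1 mm to add. I'll correct that and lower it carefully.

drive_tool(
  steps=[
    {"x": 0.8,"y": -1.3,"z": 8,"wx": 0,"wy": 0,"wz": 0,"grip": 255},
    {"x": 0.8,"y": -1.3,"z": 15,"wx": 0,"wy": 0,"wz": 0,"grip": 255},
    {"x": 0.8,"y": -1.3,"z": 19,"wx": 0,"wy": 0,"wz": 0,"grip": 255},
    {"x": 0.8,"y": -1.3,"z": 22,"wx": 0,"wy": 0,"wz": 0,"grip": 255},
    {"x": 0.8,"y": -1.3,"z": 25,"wx": 0,"wy": 0,"wz": 0,"grip": 255},
  ],
)

```text
t: 4.78
eef_pos: [600.3, -238.8, 109.8]
tcp_rot: [[0.953, -0.302, -0.0], [-0.302, -0.953, -0.0], [-0.0, 0.0, -1.0]]
contact_force: [0.1, 0.2, -0.1]
gripper_width: 0.146
```

drive_tool(
  steps=[
    {"x": 0,"y": 0,"z": 3,"wx": 0,"wy": 0,"wz": 0,"grip": 255},
    {"x": 0,"y": 0,"z": 6,"wx": 0,"wy": 0,"wz": 0,"grip": 255},
    {"x": 0,"y": 0,"z": 8,"wx": 0,"wy": 0,"wz": 0,"grip": 255},
    {"x": 0,"y": 0,"z": 10,"wx": 0,"wy": 0,"wz": 0,"grip": 255},
    {"x": 0,"y": 0,"z": 12,"wx": 0,"wy": 0,"wz": 0,"grip": 255},
  ],
)

```text
t: 5.4
eef_pos: [600.3, -238.8, 97.9]
tcp_rot: [[0.953, -0.302, -0.0], [-0.302, -0.953, -0.0], [0.0, 0.0, -1.0]]
contact_force: [-0.3, -0.4, -1.6]
gripper_width: 0.148
```

drive_tool(
  steps=[
    {"x": 0,"y": 0,"z": 3,"wx": 0,"wy": 0,"wz": 0,"grip": 255},
    {"x": 0,"y": 0,"z": 5,"wx": 0,"wy": 0,"wz": 0,"grip": 255},
    {"x": 0,"y": 0,"z": 7,"wx": 0,"wy": 0,"wz": 0,"grip": 255},
    {"x": 0,"y": 0,"z": 9,"wx": 0,"wy": 0,"wz": 0,"grip": 255},
    {"x": 0,"y": 0,"z": 10.5,"wx": 0,"wy": 0,"wz": 0,"grip": 255},
  ],
)

```text
t: 6.02
eef_pos: [600.3, -238.9, 87.7]
tcp_rot: [[0.953, -0.302, 0.0], [-0.302, -0.953, -0.0], [0.0, 0.0, -1.0]]
contact_force: [-2.1, -0.7, 5.8]
gripper_width: 0.146
```

drive_tool(
  steps=[
    {"x": 0,"y": 0,"z": 0.7,"wx": 0,"wy": 0,"wz": 0,"grip": 255},
    {"x": 0,"y": 0,"z": 1.2,"wx": 0,"wy": 0,"wz": 0,"grip": 255},
    {"x": 0,"y": 0,"z": 1.6,"wx": 0,"wy": 0,"wz": 0,"grip": 255},
    {"x": 0,"y": 0,"z": 2,"wx": 0,"wy": 0,"wz": 0,"grip": 255},
    {"x": 0,"y": 0,"z": 2,"wx": 0,"wy": 0,"wz": 0,"grip": 255},
  ],
)

```text
t: 6.65
eef_pos: [600.4, -238.9, 86.7]
tcp_rot: [[0.953, -0.302, 0.001], [-0.302, -0.953, -0.001], [0.001, 0.0, -1.0]]
contact_force: [-4.1, 1.0, 14.7]
gripper_width: 0.15
```

drive_tool(
  steps=[
    {"x": 0,"y": 0,"z": 0,"wx": 0,"wy": 0,"wz": 0.1,"grip": 255},
    {"x": 0,"y": 0,"z": 0,"wx": 0,"wy": 0,"wz": 0.2,"grip": 255},
    {"x": 0,"y": 0,"z": 0,"wx": 0,"wy": 0,"wz": 0.3,"grip": 255},
    {"x": 0,"y": 0,"z": 0,"wx": 0,"wy": 0,"wz": 0.4,"grip": 255},
    {"x": 0,"y": 0,"z": 0,"wx": 0,"wy": 0,"wz": 0.5,"grip": 255},
  ],
)

```text
t: 7.28
eef_pos: [600.0, -239.0, 86.7]
tcp_rot: [[0.689, -0.724, -0.0], [-0.724, -0.689, -0.0], [0.0, 0.0, -1.0]]
contact_force: [-5.7, 0.9, 15.4]
gripper_width: 0.149
```

```bash
python3 - <<'E'
from bench import ctrl
s=ctrl.observe();print(s['t'],s['eef_pos'],s['contact_force'],s['ft_torque'],s['joint_positions'])
E
```

```text
7.275 [ 599.95603659 -238.97600865   86.68454455] [-5.74171169  0.89917438 15.38514831] [0.22396463 1.3803983  0.06229071] [ 18.74955377  37.94677817  -3.17839693 108.19055188   3.54084154
  33.95617572 -33.12178395]
```

drive_tool(
  steps=[
    {"x": -0.2,"y": 0.2,"z": 0,"wx": 0,"wy": 0,"wz": 0.1,"grip": 255},
    {"x": -0.4,"y": 0.3,"z": 0,"wx": 0,"wy": 0,"wz": 0.2,"grip": 255},
    {"x": -0.4,"y": 0.3,"z": 0,"wx": 0,"wy": 0,"wz": 0.3,"grip": 255},
    {"x": -0.4,"y": 0.3,"z": 0,"wx": 0,"wy": 0,"wz": 0.4,"grip": 255},
    {"x": -0.4,"y": 0.3,"z": 0,"wx": 0,"wy": 0,"wz": 0.5,"grip": 255},
  ],
)

```text
t: 7.9
eef_pos: [599.5, -238.9, 86.7]
tcp_rot: [[0.258, -0.966, -0.0], [-0.966, -0.258, -0.0], [0.0, 0.0, -1.0]]
contact_force: [-4.7, 1.3, 15.6]
gripper_width: 0.148
```

```bash
python3 - <<'E'
from bench import ctrl
s=ctrl.observe();print(s['t'],s['eef_pos'],s['contact_force'],s['ft_torque'],s['joint_positions'])
E
```

```text
7.9 [ 599.48154584 -238.87598288   86.67546536] [-4.73647748  1.25727329 15.5968521 ] [0.24427157 1.4500616  0.0804395 ] [ 13.53969725  38.03343782   4.82985085 108.61787043  -5.36996772
  33.56241107 -53.24858657]
```

drive_tool(
  steps=[
    {"x": 0,"y": 0.2,"z": 0,"wx": 0,"wy": 0,"wz": 0.1,"grip": 255},
    {"x": 0,"y": 0.3,"z": 0,"wx": 0,"wy": 0,"wz": 0.2,"grip": 255},
    {"x": 0,"y": 0.3,"z": 0,"wx": 0,"wy": 0,"wz": 0.3,"grip": 255},
    {"x": 0,"y": 0.3,"z": 0,"wx": 0,"wy": 0,"wz": 0.38,"grip": 255},
    {"x": 0,"y": 0.3,"z": 0,"wx": 0,"wy": 0,"wz": 0.44,"grip": 255},
  ],
)

```text
t: 8.52
eef_pos: [599.3, -238.4, 86.7]
tcp_rot: [[-0.177, -0.984, -0.0], [-0.984, 0.177, 0.001], [-0.001, 0.0, -1.0]]
contact_force: [-4.5, 3.3, 15.8]
gripper_width: 0.146
```

```bash
python3 - <<'E'
from bench import ctrl
s=ctrl.observe();print(s['t'],s['eef_pos'],s['contact_force'],s['ft_torque'],s['joint_positions'])
E
```

```text
8.525 [ 599.26793706 -238.4174301    86.65462224] [-4.4944246   3.34614342 15.77985962] [0.77441946 1.24393932 0.12604968] [  8.99636586  38.49724114  11.85076962 108.96764046 -13.31515298
  33.86493657 -70.75693407]
```

drive_tool(
  steps=[
    {"x": 0,"y": 0,"z": 0,"wx": 0,"wy": 0,"wz": 0.02,"grip": 255},
    {"x": 0,"y": 0,"z": 0,"wx": 0,"wy": 0,"wz": 0.04,"grip": 255},
    {"x": 0,"y": 0,"z": 0,"wx": 0,"wy": 0,"wz": 0.06,"grip": 255},
    {"x": 0,"y": 0,"z": 0,"wx": 0,"wy": 0,"wz": 0.08,"grip": 255},
    {"x": 0,"y": 0,"z": 0,"wx": 0,"wy": 0,"wz": 0.08,"grip": 255},
  ],
)

```text
t: 9.15
eef_pos: [599.4, -237.9, 86.7]
tcp_rot: [[-0.253, -0.968, 0.0], [-0.968, 0.253, 0.001], [-0.001, 0.0, -1.0]]
contact_force: [-5.1, 3.6, 17.2]
gripper_width: 0.152
```

```bash
python3 - <<'E'
from bench import ctrl
import numpy as np
s=ctrl.observe();print(s['t'],s['eef_pos'],s['contact_force'],s['ft_torque'],np.degrees(np.arctan2(*s['tcp_rot'][[1,0],0])))
E
```

```text
9.15 [ 599.4421144  -237.88520591   86.6516974 ] [-5.12395741  3.57653319 17.24891546] [0.92418656 1.21986778 0.15965651] -104.63749607909455
```

drive_tool(
  steps=[
    {"x": 0,"y": 0,"z": 0,"wx": 0,"wy": 0,"wz": 0.02,"grip": 255},
    {"x": 0,"y": 0,"z": 0,"wx": 0,"wy": 0,"wz": 0.04,"grip": 255},
    {"x": 0,"y": 0,"z": 0,"wx": 0,"wy": 0,"wz": 0.06,"grip": 255},
    {"x": 0,"y": 0,"z": 0,"wx": 0,"wy": 0,"wz": 0.08,"grip": 255},
    {"x": 0,"y": 0,"z": 0,"wx": 0,"wy": 0,"wz": 0.08,"grip": 255},
  ],
)

```text
t: 9.78
eef_pos: [599.5, -237.6, 86.7]
tcp_rot: [[-0.328, -0.945, 0.0], [-0.945, 0.328, 0.001], [-0.001, 0.0, -1.0]]
contact_force: [-5.4, 4.8, 16.4]
gripper_width: 0.147
```

```bash
cat > o.py <<'E'
from bench import ctrl
import numpy as np
s=ctrl.observe();print(s['t'],s['eef_pos'],s['contact_force'],s['ft_torque'],np.degrees(np.arctan2(*s['tcp_rot'][[1,0],0])),s['gripper_width'])
E
python3 o.py
```

```text
9.775 [ 599.50266231 -237.64016951   86.65677188] [-5.3884875   4.78579947 16.43667411] [1.10330908 1.15590037 0.35407723] -109.17774183641008 0.14732542921917824
```

```bash
python3 - <<'E'
from h import *
from bench import cams
d={n:cams.camera(n) for n in('scene','top')};pickle.dump(d,open('c4.pkl','wb'))
a=d['scene']['frame'][170:290,140:260,::-1]
cv2.imwrite('pics/s5.png',cv2.resize(a,None,fx=5,fy=5,interpolation=cv2.INTER_CUBIC))
W=cloud(d['scene']);k=(np.hypot(W[...,0]-600,W[...,1]+238)<25)&(W[...,2]>76)&(W[...,2]<96)
print(np.nanmean(W[k],0),k.sum())
v,u=np.nonzero(k);
for z in range(76,118,3):
    q=(np.hypot(W[...,0]-600,W[...,1]+238)<40)&(abs(W[...,2]-z)<1.5);print(z,q.sum(),np.nanmin(W[q],0).round(0)[:2] if q.any() else '',np.nanmax(W[q],0).round(0)[:2] if q.any() else '')
E
```

```text
[ 592.3983438  -229.94136088   85.82622709] 141
76 26 [ 571. -265.] [ 626. -206.]
79 21 [ 583. -250.] [ 611. -218.]
82 28 [ 583. -246.] [ 613. -219.]
85 36 [ 584. -249.] [ 616. -220.]
88 13 [ 584. -237.] [ 596. -226.]
91 19 [ 584. -247.] [ 598. -222.]
94 18 [ 584. -251.] [ 596. -218.]
97 25 [ 583. -254.] [ 615. -216.]
100 32 [ 583. -252.] [ 610. -215.]
103 30 [ 584. -254.] [ 613. -214.]
106 31 [ 584. -253.] [ 612. -214.]
109 30 [ 584. -253.] [ 611. -214.]
112 55 [ 584. -255.] [ 615. -213.]
115 33 [ 584. -254.] [ 614. -214.]
```

View pics/s5.png

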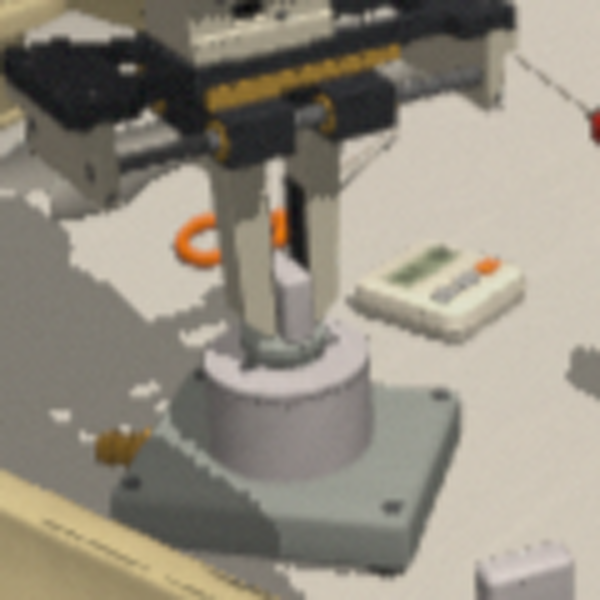

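drive_tool(
  steps=[
    {"x": 0,"y": 0,"z": 0.2,"wx": 0,"wy": 0,"wz": 0.02,"grip": 255},
    {"x": 0,"y": 0,"z": 0.2,"wx": 0,"wy": 0,"wz": 0.04,"grip": 255},
    {"x": 0,"y": 0,"z": 0.2,"wx": 0,"wy": 0,"wz": 0.04,"grip": 255},
    {"x": 0,"y": 0,"z": 0.2,"wx": 0,"wy": 0,"wz": 0.04,"grip": 255},
    {"x": 0,"y": 0,"z": 0.2,"wx": 0,"wy": 0,"wz": 0.04,"grip": 255},
  ],
)

```text
t: 10.5
eef_pos: [599.6, -237.6, 86.6]
tcp_rot: [[-0.365, -0.931, 0.0], [-0.931, 0.365, 0.001], [-0.001, 0.0, -1.0]]
contact_force: [-5.1, 4.8, 19.0]
gripper_width: 0.15
```

```bash
python3 o.py
```

```text
10.5 [ 599.5689676  -237.56023909   86.6322727 ] [-5.08341856  4.78801717 18.95052744] [1.19892452 1.24265788 0.55451292] -111.42670132533364 0.15018798072658548
```

drive_tool(
  steps=[
    {"x": 0,"y": 0,"z": 0,"wx": 0,"wy": 0,"wz": 0,"grip": 255},
    {"x": 0,"y": 0,"z": 0,"wx": 0,"wy": 0,"wz": 0,"grip": 255},
    {"x": 0,"y": 0,"z": 0,"wx": 0,"wy": 0,"wz": 0,"grip": 255},
    {"x": 0,"y": 0,"z": 0,"wx": 0,"wy": 0,"wz": 0,"grip": 255},
    {"x": 0,"y": 0,"z": 0,"wx": 0,"wy": 0,"wz": 0,"grip": 255},
  ],
)

```text
t: 11.12
eef_pos: [599.6, -237.6, 86.6]
tcp_rot: [[-0.365, -0.931, 0.0], [-0.931, 0.365, 0.001], [-0.001, 0.0, -1.0]]
contact_force: [-5.5, 5.5, 18.7]
gripper_width: 0.146
```

```bash
python3 o.py; python3 - <<'E'
from h import *
from bench import cams
d={n:cams.camera(n) for n in('scene','top')}
a=d['scene']['frame'][170:310,140:340,::-1]
cv2.imwrite('pics/s6.png',cv2.resize(a,None,fx=4,fy=4,interpolation=cv2.INTER_CUBIC))
E
```

```text
11.125 [ 599.5544423  -237.56029712   86.62752698] [-5.53780161  5.50114992 18.65416618] [1.21570307 1.2678443  0.53112017] -111.42867329991702 0.14576151084289432
```

View pics/s6.png

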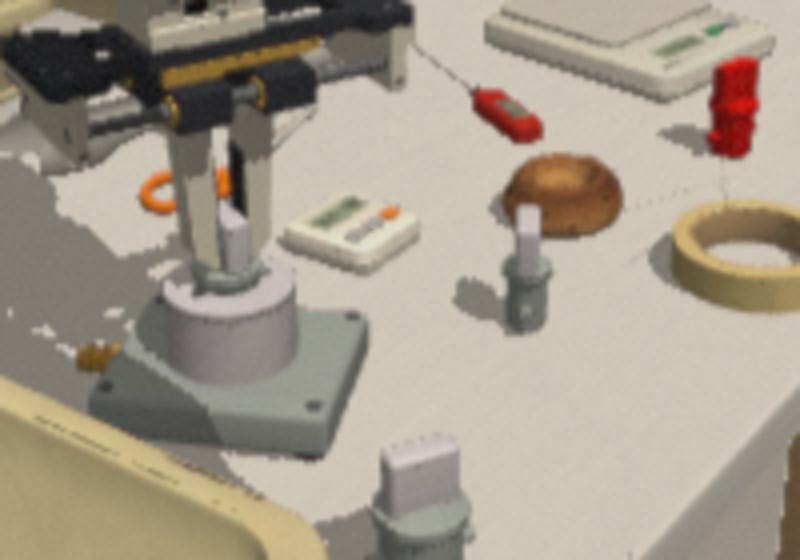

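The picture shows the fitting seated in the socket (235,265) and still gripped. The other two fittings stand at (525,270) and (420,500), and the bystanders are undisturbed. Force and torque are steady.

```bash
python3 -c "
from bench import ticket
print(ticket.job_done())"
```

```text
the job is handed in; nothing more can be done
None
```

I put fitting_b (the middle one) into the purge unit's socket, pushed it fully down and turned it clockwise to its stop. I handed the job in at 11.2 s with it still gripped and held there.

**Last checks:**
- **Pressed down:** about 19 N down-force. The tool height puts the fitting's underside at about 42 mm, the fully-down height.
- **Turned to the stop:** the gripper has turned about 94° (1.64 rad), more than the 1.5 rad expected. The extra is starting play and give in the arm and grip. The turning torque rose steeply from 0.16 to 0.55 N m over the last 7°. That looks like a firm stop, but I had no direct reading of the rotor.
- **Holding:** force, torque and grip opening stayed steady over a 0.6 s hold.
- **Rest of the table:** the last scene picture shows the other two fittings still standing. The red look-alike, timer, tape roll and the one cake in view look undisturbed; the second cake was outside that crop.

**Disagreements:**
- **Cameras:** the two cameras differed by about 3 mm in absolute position. They agreed to 0.1 mm on the distance from fitting to socket, so I moved by that.
- **Sideways load:** about 8 N of sideways force remained on the gripper at the end.

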